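# Seat the parts basket on the spinner by its swing handle

### The job

Swing up the handle that hangs down beside the steel basket of bearings, lift the basket by that handle, keeping it level so that nothing spills, and set it down, not dropped, in the cup of the spinner base. Turn it by the handle until the cross in the cup enters the grooves under the basket and it drops fully home, with both bearings still inside; then let go and leave the shackle that lies between them where it is.

Things in the scene. Friction and masses are not known exactly. Their poses are not given: they have to be found in the camera images.
- basket: Open round basket of pierced steel, 110 mm outer diameter, 75 mm high, wall 3 mm; with its load 0.5 to 0.7 kg. Origin: centre of its underside; z up. Under it are four feet 12 mm high, parted by two grooves 20 mm wide along the basket's x and y axes, crossing at its centre. The handle pivots on the outside at x = +62 and -62 mm, 68 mm above the underside, and hangs down on the basket's -y side.
- bail: The basket's U-shaped swing handle of 6 mm steel rod, 124 mm wide. Origin: the middle of its pivot line; x along that line (the basket's x), z from the pivots to the grip. It hangs with its z axis 83 to 99 degrees from upright, swings to upright and up to 23 degrees beyond, and stays wherever it is left (stiff pivot, about 0.6 N at the grip moves it).
- bail_grip (a point): Centre of the handle's grip: a straight round black sleeve, 12 mm diameter, 64 mm long along the bail's x, 72 mm from the pivot line. While the handle hangs, only about 11 mm lie between the sleeve and the basket's wall, too narrow for a finger: push it up from below and outside with a tilted tool.
- bearing_a: Ball bearing, 52 mm diameter, 15 mm thick, lying in the basket under the other one. Origin: centre of its underside.
- bearing_b: The same bearing, lying on the first one in the basket. Origin: centre of its underside.
- spinner_base: Fixed grey round base, 168 mm diameter, with a small black control box at its -x side and an aluminium cup on top. Origin: centre of its underside, on the table; z up. In the middle of the cup's floor stands a fixed steel cross: two bars 60 mm long, 10 mm wide, 10 mm high. Its angle is arbitrary and NOT given by this pose (it repeats every 90 degrees): see it or feel for it.
- cup_floor (a point): Centre of the cup's floor, 34 mm above the table. The cup's wall stands 38 mm above its floor; inside it measures 115 mm across, and over the top 12 mm it flares to 136 mm at the rim, 72 mm above the table. A basket not in register with the cross rests on it 10 mm too high; within about 7 degrees of register it drops until its feet stand on the cup's floor. If it hangs askew, turn it to and fro.
- clevis: Grey bow shackle lying on the table, 68 x 65 x 18 mm, a bystander. Origin: its underside.
Things that resemble listed ones, but are neither listed nor needed, are in the scene too. Leave any brown or orange look-alike of the bearing_b alone.

How it is judged:
On the way:
1. the basket is lifted clear of the table by its handle (height (world z) of basket above 0.03 m and angle between basket's own z axis and vertical below 0.35 rad and contact force between the fingers and bail above 0.5 N), for 0.2 s.
At the end, for the whole second after the job is handed in: The basket stands upright (within 3.4 degrees) and at rest in the cup, its feet within 3 mm of the cup's floor and its centre within 8 mm of the cup's, both bearings inside it; the shackle within 30 mm of where it was (horizontal distance between basket and cup_floor below 0.008 m and z of basket in the frame of cup_floor between -0.003 and 0.003 m and angle between basket's own z axis and vertical below 0.06 rad and linear speed of basket below 0.02 m/s and horizontal distance between each of bearing_a, bearing_b and basket below 0.045 m and z of bearing_a in the frame of basket between 0.008 and 0.07 m and z of bearing_b in the frame of basket between 0.008 and 0.07 m and distance of clevis from where it was at the start of the episode below 0.03 m); the robot touches nothing.
It fails at once if the basket is tipped by more than 30 degrees (angle between basket's own z axis and vertical above 0.52 rad).
It fails at once if the basket is dropped onto the base (over 0.7 m/s close above it) (horizontal distance between basket and cup_floor below 0.06 m and z of basket in the frame of cup_floor below 0.06 m and linear speed of basket above 0.7 m/s).
It fails at once if the shackle is pushed away (over 30 mm) (distance of clevis from where it was at the start of the episode above 0.03 m).
It also fails if it takes over 72 s, if anything falls off the work surface, if the arm or the gripper's body presses on something with over 40 N, if the wrist force passes 120 N, or if a joint passes its speed limit or range.

### The arm

A 6-joint arm with a two-finger parallel gripper is mounted at the origin on the work surface; the furniture and walls round the work are solid. World frame = base frame: x ahead of the robot, y to its left, z up, the work surface at z = 0. Lengths are in m, angles in rad, forces in N, time in s.
With the tool pointing down it reaches from about 0.375 to 0.9 m from the base axis. Payload 3.1 kg.
Tool frame: the origin (TCP) lies between the finger pads; the fingertips stand 22 mm ahead of it and the grasp point (between the pads) lies 3 mm ahead of it; z points along the fingers, y is the line along which they close (so a half turn about z gives the same grasp; the last joint's range is limited). The gripper opens to 87 mm and grips with 3 to 60 N. Pads are 19 mm wide; open, the fingers measure 117 mm over their backs; the gripper's body (75 mm by 190 mm) begins 51 mm behind the grasp point.
Start: joints at [-1.395, 0.527, 1.433, -0, 1.181, -0.178], TCP at [0.217, -0.586, 0.245] pointing down, gripper open.
Joint ranges: [-3.08, 3.08], [-0.75, 2.2], [0.22, 2.44], [-1.43, 4.57], [0, 2.65], [-2.85, 2.85]. Speed limits (rad/s): [2.79, 2.79, 3.14, 3.14, 3.14, 3.14].

### API

Orientations are given as a unit quaternion [x, y, z, w].
In Python, from rig import robot gives the robot as it stands.
- The arm moves only by the tool move_arm, never from a script. Its argument "series" is text: rows parted by semicolons, each of 6 numbers parted by spaces: the shift along the tool's x, y, z in mm, then the turn, a rotation vector about the tool's x, y, z in degrees. In form: dx dy dz ax ay az; .... A call has 1 to 8 rows; each row is the pose to reach, as a shift and turn from the pose commanded when the call began, along the tool's axes at that moment; what a row does not reach only later rows make up. A row lasts 1/12 s, in which the tool goes at most 41.7 mm and 7.16 degrees, less where a joint would pass 70% of its speed; a pose out of reach is approached as far as the arm can. A call with a gripper value outside its range is refused whole. "jaw" is the opening, from 0 (shut) to 1 (fully open), set as the call begins (left out, the last holds). The fingers move at their own pace and stop on an object; "newtons" is the grip in N (left out, the last holds). Time passes only in rows, so rows that repeat a pose let the fingers close. It gives the time, the measured TCP pose, the force, the opening and the grip force at its end, in the units of the state.
- robot.get_obs(): the state, without advancing time (a new reading comes with each control period).
- robot.camera(name): name is "scene" or "top" or "wrist"; returns a dict with "img" (480x640x3 uint8, red, green, blue), "mtx" (3x3 intrinsics, pixels), "world_to_cam" (4x4, takes a point from world to camera coordinates). Camera axes: x right, y down, z forward; pixel columns grow to the right and rows downward; lengths in m; the calibration is good to about 2 mm. A picture is of the moment at which its call begins. There is no depth.
- robot.hand_in(): hands the job in; it is judged then, once.
Trained networks look in a picture, given as the dict that the camera call returned (one of the last four; its "shot" number tells which), for a name from the list of things; names that differ only in an ending like _2 or _b are one class to them, and where a whole thing is asked for, a point or a joint stands for the part that bears it (a point fixed in the world has none). Each returns a list of dicts, best first, with "p" (0 to 1); they miss things now and then, are a little off and sometimes report something else, mostly with a low value. They report only what shows in the picture. A call takes as long as a camera call. They do not tell look-alikes from the thing itself.
- robot.search_frame(picture, thing): "xyz" ([x, y, z] in m, in world coordinates, good to about 4 mm: the middle of the surface that is visible of it).
- robot.tip_of(picture, thing): "xyz" ([x, y, z] in m, in world coordinates, good to about 4 mm: a listed point, or the origin of a listed thing).
The state is a dict: "time": time; "q": joint angles; "joint_velocities": joint speeds; "joint_torque": joint torques, N m; "position": TCP position; "tool_rot": TCP orientation; "ft_force": force on the tool from outside, world axes, zero at the start; "moment": the same for the moment, N m; "grip_width": finger opening in m; "grip_force": force on a finger pad.
Only numpy, scipy, OpenCV 4.12 (cv2) and the standard library are available. Lean on these libraries where they do the work, as an engineer would, in place of code of your own. Each camera call takes 0.05 s, during which the arm holds its last target. There are 200 camera calls.

## Working session

There is one attempt and no reset: what is moved stays moved. The work goes in short steps, Python scripts to look and compute and a tool call to move; the robot and the scene stay as the last step left them, time stands still between calls to the robot, and variables do not carry over. Pictures are saved under pics/ and viewed, at most 10 in all, crops included, and the job is handed in when it is done.

Besides the shell and the picture viewer there is one more tool, called after "Call:" as name(argument=value, ...) on one line, values as JSON. move_arm: Moves the arm, as the interface text tells. Its arguments: {"type":"object","properties":{"series":{"type":"string"},"jaw":{"type":"number"},"newtons":{"type":"number"}},"required":["series"]}

```bash
mkdir -p pics; ls; cat > h.py <<'E'
from rig import robot
import numpy as np, cv2
from scipy.spatial.transform import Rotation as R
def snap(n,f=None,crop=None):
    p=robot.camera(n)
    if f:
        im=p["img"][:,:,::-1]
        if crop: 
            a,b,c,d=crop; im=im[b:d,a:c]; s=min(800/(c-a),600/(d-b)); im=cv2.resize(im,None,fx=s,fy=s,interpolation=cv2.INTER_CUBIC)
        cv2.imwrite("pics/"+f,im)
    return p
def proj(p,X):
    c=p["world_to_cam"]@np.append(X,1); u=p["mtx"]@c[:3]; return u[:2]/u[2]
def ray(p,uv,z):
    W=np.linalg.inv(p["world_to_cam"]); d=W[:3,:3]@np.linalg.inv(p["mtx"])@[uv[0],uv[1],1]; o=W[:3,3]
    return o+d*(z-o[2])/d[2]
def st():
    o=robot.get_obs(); print({k:np.round(o[k],4).tolist() for k in("time","q","position","tool_rot","ft_force","grip_width","grip_force")}); return o
E
python3 - <<'E'
from h import *
st()
ps=[snap(n,n+"0.png") for n in("scene","top")]
for n,p in zip(("scene","top"),ps):
    for t in("basket","bail","bail_grip","bearing_b","spinner_base","cup_floor","clevis"):
        for f in("tip_of","search_frame"):
            try:
                for r in getattr(robot,f)(p,t)[:2]: print(n,f,t,np.round(r["xyz"],3),round(r["p"],2),proj(p,r["xyz"]).round())
            except Exception as e: print(f,t,e)
E
```

```text
pics
{'time': 0.0, 'q': [-1.3955, 0.5285, 1.4339, -0.0, 1.1814, -0.1785], 'position': [0.2164, -0.5856, 0.2436], 'tool_rot': [0.9844, 0.176, -0.0, -0.0011], 'ft_force': [-0.0629, -0.069, 0.159], 'grip_width': 0.087, 'grip_force': 0.0}
scene tip_of basket [0.468 0.248 0.   ] 0.83 [290. 252.]
scene search_frame basket [0.475 0.241 0.052] 0.81 [290. 239.]
scene search_frame bail [0.469 0.185 0.074] 0.45 [306. 227.]
scene tip_of bail_grip [0.479 0.176 0.073] 0.72 [306. 224.]
scene search_frame bail_grip [0.47  0.182 0.079] 0.58 [306. 226.]
scene tip_of bearing_b [ 0.359  0.072 -0.001] 0.78 [357. 249.]
scene tip_of bearing_b [ 0.426  0.118 -0.001] 0.62 [332. 242.]
scene search_frame bearing_b [0.332 0.615 0.012] 0.71 [202. 346.]
scene search_frame bearing_b [0.424 0.118 0.012] 0.67 [332. 240.]
scene tip_of spinner_base [ 0.431 -0.008 -0.001] 0.42 [362. 223.]
scene search_frame spinner_base [ 0.333 -0.285  0.026] 0.53 [446. 199.]
scene search_frame cup_floor [ 0.339 -0.29   0.022] 0.51 [445. 198.]
scene tip_of clevis [ 0.432 -0.007 -0.002] 0.73 [361. 224.]
top tip_of basket [0.468 0.247 0.
[... 193 characters left out ...]
. 233.]
top search_frame bail_grip [0.468 0.18  0.081] 0.78 [311. 232.]
top tip_of bearing_b [ 0.329  0.613 -0.003] 0.75 [168. 293.]
top tip_of bearing_b [0.358 0.07  0.001] 0.74 [350. 272.]
top search_frame bearing_b [0.425 0.117 0.018] 0.79 [333. 250.]
top search_frame bearing_b [0.357 0.074 0.013] 0.79 [349. 272.]
top tip_of spinner_base [ 0.411 -0.25   0.   ] 0.76 [456. 248.]
top search_frame spinner_base [ 0.418 -0.238  0.035] 0.79 [455. 244.]
top tip_of cup_floor [ 0.409 -0.252  0.032] 0.8 [460. 247.]
top search_frame cup_floor [ 0.415 -0.234  0.036] 0.68 [454. 245.]
top tip_of clevis [ 0.43  -0.012  0.002] 0.63 [376. 247.]
top search_frame clevis [ 0.434 -0.005  0.016] 0.6 [374. 245.]
```

View pics/top0.png

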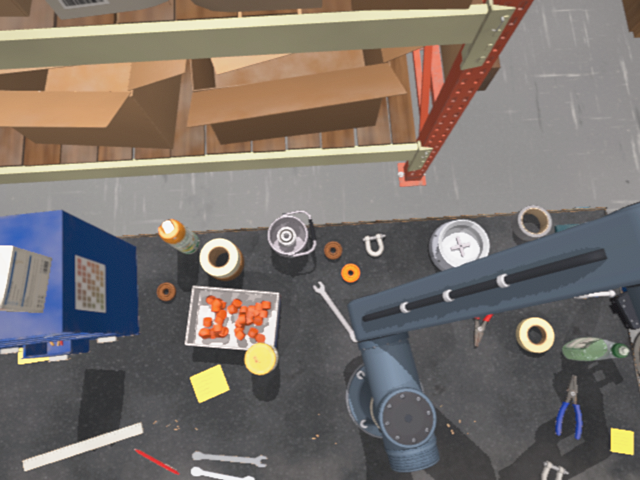

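View pics/scene0.png

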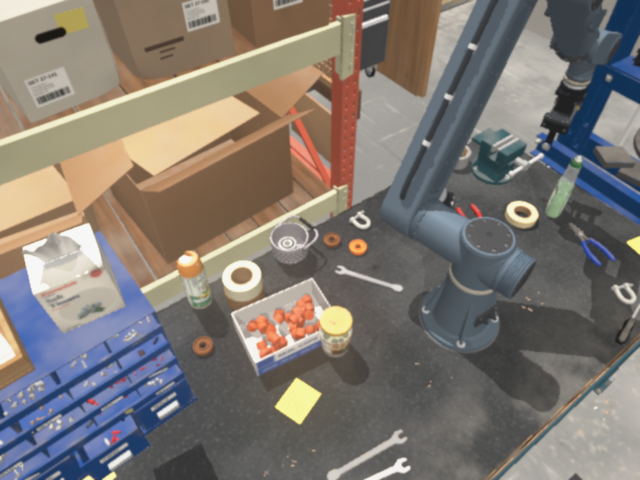

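The top view shows the basket at (291,235) with its handle hanging on the right (world −y), the spinner at (460,245) and the shackle at (374,245). Possible confusions:
- **Bearings:** brown (333,250), orange (350,272) and brown (166,292). The real ones are inside the basket.
- **Basket:** the tape rolls at (221,258) and (535,335), and the can at (534,222).
- **Shackle:** a second one at (553,470).

I choose the pierced steel basket at (291,235) and will check it in one close crop.

```bash
python3 - <<'E'
from h import *
im=cv2.imread("pics/top0.png")
a=cv2.resize(im[200:275,255:330],(400,400),interpolation=cv2.INTER_CUBIC)
b=cv2.resize(im[207:282,423:498],(400,400),interpolation=cv2.INTER_CUBIC)
cv2.imwrite("pics/crop1.png",np.hstack([a,b]))
p=snap("top")
for x in [(.47,.247,.068),(.47,.179,.07),(.41,-.25,.034)]: print(proj(p,x))
print(np.linalg.inv(p["world_to_cam"])[:3,3])
E
```

```text
[287.44042265 234.02079502]
[311.11207704 232.46355415]
[459.06803424 246.57218859]
[0.17440605 0.1697749  1.33347324]
```

View pics/crop1.png

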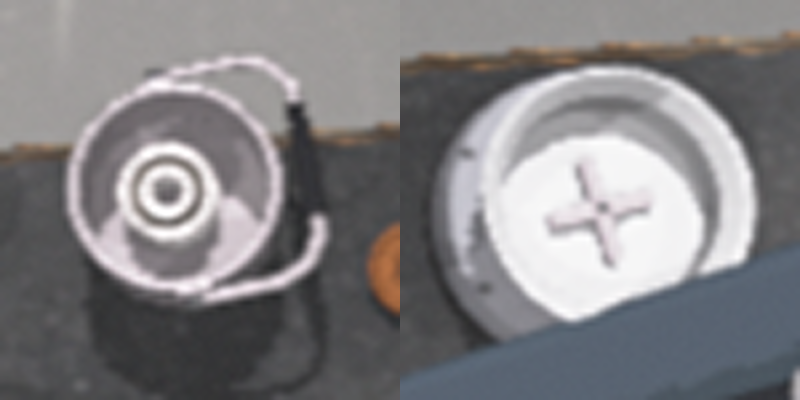

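```bash
python3 - <<'E'
from h import *
p=snap("top")
def L(u,v,z): return ray(p,(255+u/5.333,200+v/5.333),z).round(4)
def S(u,v,z): return ray(p,(423+(u-400)/5.333,207+v/5.333),z).round(4)
print("rim",L(175,190,.075)); 
for u,v in((155,75),(205,297),(292,105),(316,222)): print(L(u,v,.07))
a,b=L(155,75,.07),L(205,297,.07); d=a-b; print("pivot yaw",np.degrees(np.arctan2(d[1],d[0])),np.linalg.norm(d))
a,b=L(292,105,.075),L(316,222,.075); d=a-b; print("grip yaw",np.degrees(np.arctan2(d[1],d[0])),np.linalg.norm(d),(a+b)/2)
for q in (((585,160),(612,262)),((550,225),(650,195))):
    a,b=S(*q[0],.044),S(*q[1],.044); d=a-b; print("cross",np.degrees(np.arctan2(d[1],d[0])),np.linalg.norm(d),(a+b)/2)
# shelf beam depth: triangulate edge table
print("table edge",ray(p,(300,211),0),ray(p,(420,205),0))
E
```

```text
rim [0.4636 0.2457 0.075 ]
[0.5292 0.2539 0.07  ]
[0.4056 0.2328 0.07  ]
[0.5079 0.1808 0.07  ]
[0.4427 0.1716 0.07  ]
pivot yaw 9.687687950900312 0.1253880775831578
grip yaw 7.96961039432135 0.06563390891909461 [0.4741  0.17615 0.075  ]
cross 7.77859891428263 0.0576302871761021 [ 0.40815 -0.2501   0.044  ]
cross 103.31436928274617 0.057752315970876905 [ 0.40855 -0.251    0.044  ]
table edge [0.55554779 0.20957823 0.        ] [ 0.5522641  -0.15760328  0.        ]
```

```bash
cat >> h.py <<'E'
def tri(ob):
    A=[];b=[]
    for p,(u,v) in ob:
        P=p["mtx"]@p["world_to_cam"][:3]
        for r,w in((0,u),(1,v)):
            A.append(P[r,:3]-w*P[2,:3]); b.append(w*P[2,3]-P[r,3])
    return np.linalg.lstsq(np.array(A),np.array(b),rcond=None)[0]
def rot(yaw,axis=None,tilt=0):
    """tool down with tool x at yaw (deg); then tilted by tilt about world horizontal axis at angle axis (deg)"""
    Rr=R.from_euler("z",yaw,degrees=True)*R.from_euler("x",180,degrees=True)
    if axis is not None:
        a=np.radians(axis); Rr=R.from_rotvec(np.radians(tilt)*np.array([np.cos(a),np.sin(a),0]))*Rr
    return Rr
def go(pos,Rt,p0=None,R0=None):
    o=robot.get_obs(); p0=o["position"] if p0 is None else p0; R0=R.from_quat(o["tool_rot"]) if R0 is None else R0
    d=R0.inv().apply(np.array(pos)-p0)*1000; w=(R0.inv()*Rt).as_rotvec(degrees=True)
    print("MOVE",d.round(1),w.round(1),"rows>=",np.linalg.norm(d)/41.7,np.linalg.norm(w)/7.16)
E
python3 - <<'E'
from h import *
t,s=snap("top"),snap("scene")
print("beam end low corner",tri([(t,(428,150)),(s,(345,190))]), "post foot",tri([(t,(410,183)),(s,(345,215))]))
R1=rot(99,9,45); print(R1.as_matrix().round(2))
go((.36,-.35,.26),rot(60))
go((.44,-.10,.26),rot(99),np.array([.36,-.35,.26]),rot(60))
E
```

```text
beam end low corner [ 0.87943143 -0.3022638  -0.36201719] post foot [ 0.75230409 -0.21147947 -0.36240933]
[[-0.11  0.99 -0.11]
 [ 0.7   0.16  0.7 ]
 [ 0.71  0.   -0.71]]
MOVE [ 216.4 -171.9  -15.5] [ -0.    0.  -39.7] rows>= 6.6390068815592995 5.548593486199674
MOVE [256.5 -55.7  -0. ] [ -0.   0. -39.] rows>= 6.294678536406084 5.446927374301677
```

Call:
move_arm(series="216 -172 -15 0 0 -40;216 -172 -15 0 0 -40;216 -172 -15 0 0 -40;216 -172 -15 0 0 -40;216 -172 -15 0 0 -40;216 -172 -15 0 0 -40;216 -172 -15 0 0 -40;216 -172 -15 0 0 -40", jaw=0, newtons=20)

```text
time: 2.37
position: [0.3612, -0.3449, 0.2599]
tool_rot: [0.864, 0.504, 0.001, -0.001]
ft_force: [-0.7, 0.3, 0.3]
grip_width: 0.0417
grip_force: 0.0
```

Call:
move_arm(series="256 -56 0 0 0 -39;256 -56 0 0 0 -39;256 -56 0 0 0 -39;256 -56 0 0 0 -39;256 -56 0 0 0 -39;256 -56 0 0 0 -39;256 -56 0 0 0 -39;256 -56 0 0 0 -39")

```text
time: 3.03
position: [0.4384, -0.0977, 0.2597]
tool_rot: [0.646, 0.763, 0.0, 0.0]
ft_force: [0.3, -0.4, -0.8]
grip_width: 0.0008
grip_force: 0.0
```

```bash
python3 - <<'E'
from h import *
st()
go((.46,.06,.22),rot(99,9,45))
go((.46,.06,.22),rot(99,9,35))
E
```

```text
{'time': 3.0333, 'q': [-0.4692, 0.2691, 1.8368, 0.0005, 1.0355, -0.6358], 'position': [0.4384, -0.0977, 0.2597], 'tool_rot': [0.6459, 0.7634, 0.0002, 0.0001], 'ft_force': [0.3368, -0.3747, -0.7999], 'grip_width': 0.0008, 'grip_force': 0.0}
MOVE [151.9  47.4  39.8] [-0.2 45.   0.5] rows>= 3.9334270611030226 6.283797172194347
MOVE [151.9  47.4  39.8] [-0.1 35.   0.5] rows>= 3.9334270611030226 4.887279348808503
```

Call:
move_arm(series="152 47 40 0 45 0.5;152 47 40 0 45 0.5;152 47 40 0 45 0.5;152 47 40 0 45 0.5;152 47 40 0 45 0.5;152 47 40 0 45 0.5;152 47 40 0 45 0.5;152 47 40 0 45 0.5")

```text
time: 3.7
position: [0.4606, 0.0546, 0.2179]
tool_rot: [0.604, 0.7, 0.248, -0.292]
ft_force: [-0.3, 0.2, -0.0]
grip_width: 0.0002
grip_force: 0.0
```

```bash
python3 - <<'E'
from h import *
st()
p=snap("wrist","w1.png"); s=snap("scene"); t=snap("top")
for n,q in(("wrist",p),("scene",s),("top",t)):
    for th in("bail_grip","bail","basket","clevis","cup_floor"):
        for r in robot.tip_of(q,th)[:2]: print(n,th,np.round(r["xyz"],4),round(r["p"],2),proj(q,r["xyz"]).round())
E
```

```text
{'time': 3.7, 'q': [-0.5024, 0.5453, 1.8151, 0.6078, 1.3712, -0.9582], 'position': [0.4606, 0.0546, 0.2179], 'tool_rot': [0.6035, 0.6996, 0.2477, -0.2916], 'ft_force': [-0.3033, 0.2184, -0.0087], 'grip_width': 0.0002, 'grip_force': 0.0}
wrist bail_grip [0.4732 0.1756 0.0781] 0.84 [354. 243.]
wrist basket [ 4.665e-01  2.519e-01 -2.000e-04] 0.62 [350. 220.]
scene bail_grip [0.4733 0.1787 0.0752] 0.65 [307. 225.]
scene basket [ 0.4675  0.2478 -0.    ] 0.75 [290. 253.]
scene basket [ 0.414  -0.2523  0.0327] 0.47 [422. 188.]
scene clevis [ 0.4299 -0.0078 -0.0011] 0.49 [362. 224.]
scene clevis [0.4748 0.2528 0.0288] 0.38 [287. 246.]
scene cup_floor [ 0.4127 -0.2509  0.0323] 0.8 [422. 188.]
top bail_grip [0.4738 0.1757 0.0782] 0.51 [312. 230.]
top basket [0.4655 0.2464 0.0012] 0.72 [289. 240.]
top cup_floor [ 0.4083 -0.2515  0.0345] 0.72 [460. 247.]
```

View pics/w1.png

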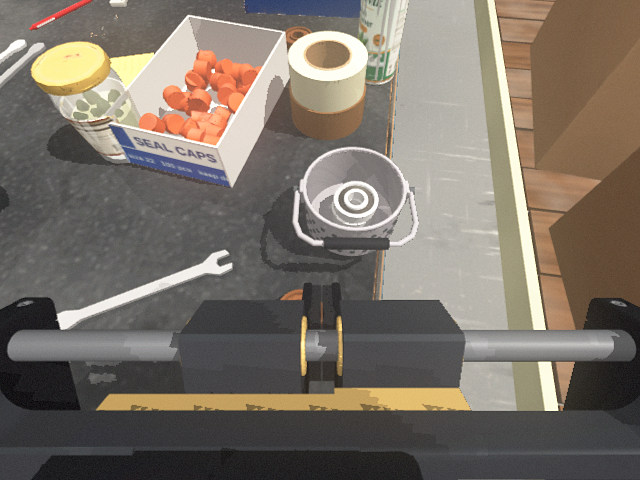

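```bash
python3 - <<'E'
from h import *
o=st(); 
R1=rot(99,9,45); M=R1.as_matrix(); n,z=M[:,0],M[:,2]
C=np.array([.4735,.1765,.077]); 
go(C-21.5e-3*n-60e-3*z,R1); A=C-21.5e-3*n-60e-3*z
go(C-21.5e-3*n-10e-3*z,R1,A,R1)
P=np.array([.4655,.2465,.068]); y=np.array([-np.sin(np.radians(8)),np.cos(np.radians(8)),0]); B=C-21.5e-3*n-10e-3*z
for th in range(80,-1,-10):
    t=np.radians(th); c=P+.072*(-np.sin(t)*y+np.cos(t)*np.array([0,0,1])); print(th); go(c-14.5e-3*n-10e-3*z,R1,B,R1)
E
```

```text
{'time': 4.6, 'q': [-0.4974, 0.5417, 1.8167, 0.6091, 1.3722, -0.9585], 'position': [0.4598, 0.0576, 0.2195], 'tool_rot': [0.6016, 0.7012, 0.2478, -0.2916], 'ft_force': [-0.6799, 0.0511, -0.3436], 'grip_width': 0.0007, 'grip_force': 0.0}
MOVE [-40.6  32.3 122.3] [-0.  -0.  -0.3] rows>= 3.186049369695129 0.036851040352341866
MOVE [ 0. -0. 50.] [0. 0. 0.] rows>= 1.1990407673860906 0.0
80
MOVE [ 9.1  1.8 -2.8] [0. 0. 0.] rows>= 0.23308829110669552 0.0
70
MOVE [20.   1.9 -9.1] [0. 0. 0.] rows>= 0.5286630757613853 0.0
60
MOVE [ 31.8   2.  -13.4] [0. 0. 0.] rows>= 0.8284677940125255 0.0
50
MOVE [ 44.1   2.1 -15.6] [0. 0. 0.] rows>= 1.1236503894645764 0.0
40
MOVE [ 56.7   2.2 -15.6] [0. 0. 0.] rows>= 1.4109110839908992 0.0
30
MOVE [ 69.    2.4 -13.4] [0. 0. 0.] rows>= 1.6877429348875235 0.0
20
MOVE [80.8  2.6 -9.1] [0. 0. 0.] rows>= 1.9519079319063224 0.0
10
MOVE [91.7  2.8 -2.8] [0. 0. 0.] rows>= 2.2013317420264036 0.0
0
MOVE [101.3   3.    5.2] [0. 0. 0.] rows>= 2.434081139978195 0.0
```

Call:
move_arm(series="-41 32 0 0 0 0;-41 32 40 0 0 0;-41 32 80 0 0 0;-41 32 110 0 0 0;-41 32 122 0 0 0;-41 32 122 0 0 0")

```text
time: 5.1
position: [0.4802, 0.121, 0.1029]
tool_rot: [0.601, 0.701, 0.247, -0.294]
ft_force: [-0.3, 0.4, 1.3]
grip_width: 0.0004
grip_force: 0.0
```

```bash
python3 - <<'E'
from h import *
o=st()
R1=rot(99,9,45); M=R1.as_matrix(); n,z=M[:,0],M[:,2]
p=snap("wrist","w2.png")
C=np.mean([r["xyz"] for q in(p,) for r in robot.tip_of(q,"bail_grip")[:1]],axis=0);print(C)
go(C-21.5e-3*n-10e-3*z,R1)
E
```

```text
{'time': 5.1, 'q': [-0.3651, 0.765, 1.8461, 0.7433, 1.1298, -1.0557], 'position': [0.4802, 0.121, 0.1029], 'tool_rot': [0.601, 0.7009, 0.2466, -0.2944], 'ft_force': [-0.3299, 0.4302, 1.322], 'grip_width': 0.0004, 'grip_force': 0.0}
[0.4758 0.1757 0.0792]
MOVE [ 1.3  1.8 48.6] [ 0.   0.  -0.2] rows>= 1.1660159088679125 0.030581306369108073
```

View pics/w2.png

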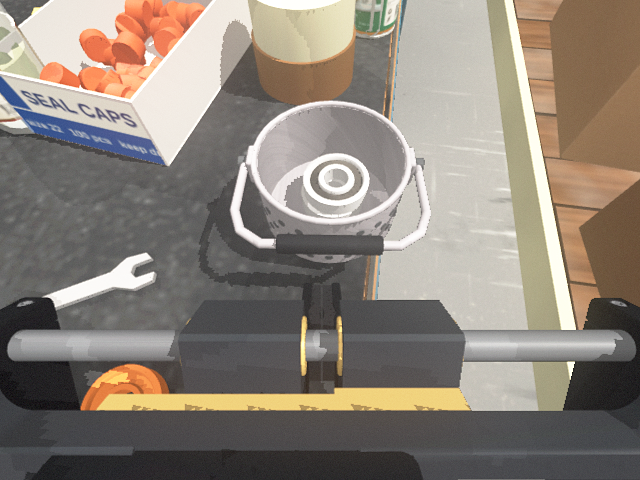

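The sleeve sits centred at (330,243), with the closed fingertips just below it at (325,290). Now I slide under it and push along the arc.

Call:
move_arm(series="0 1 20 0 0 0;0 1 40 0 0 0;0 1 48 0 0 0;0 1 48 0 0 0")

```text
time: 5.53
position: [0.4781, 0.1526, 0.0705]
tool_rot: [0.601, 0.701, 0.248, -0.292]
ft_force: [-0.1, -0.2, 0.0]
grip_width: 0.0008
grip_force: 0.0
```

Call:
move_arm(series="9 1 -3 0 0 0;20 1 -9 0 0 0;26 1 -12 0 0 0;32 1 -14 0 0 0;38 1 -15 0 0 0;44 1 -16 0 0 0;44 1 -16 0 0 0")

```text
time: 6.12
position: [0.4759, 0.1732, 0.114]
tool_rot: [0.601, 0.702, 0.248, -0.291]
ft_force: [-0.9, 0.2, 0.2]
grip_width: 0.0006
grip_force: 0.0
```

```bash
python3 - <<'E'
from h import *
st()
for n in("scene","wrist"):
    p=snap(n)
    for th in("bail_grip","basket"):
        for r in robot.tip_of(p,th)[:1]: print(n,th,np.round(r["xyz"],4),round(r["p"],2))
E
```

```text
{'time': 6.1167, 'q': [-0.2693, 0.7366, 1.8725, 0.812, 1.0921, -1.0202], 'position': [0.4759, 0.1732, 0.114], 'tool_rot': [0.6011, 0.7015, 0.2483, -0.2914], 'ft_force': [-0.8521, 0.2275, 0.2256], 'grip_width': 0.0006, 'grip_force': 0.0}
scene bail_grip [0.4756 0.1954 0.1154] 0.75
scene basket [ 4.662e-01  2.492e-01 -4.000e-04] 0.56
wrist bail_grip [0.4731 0.1951 0.1207] 0.76
wrist basket [0.4669 0.2495 0.001 ] 0.93
```

Call:
move_arm(series="6 0 0 0 0 0;13 0 0 0 0 0;19 0 1 0 0 0;25 0 2 0 0 0;31 0 4 0 0 0;37 0 7 0 0 0;42 0 10 0 0 0;42 0 10 0 0 0")

```text
time: 7.08
position: [0.4697, 0.2101, 0.1358]
tool_rot: [0.601, 0.702, 0.248, -0.292]
ft_force: [-0.2, -0.9, 0.6]
grip_width: 0.0005
grip_force: 0.0
```

Call:
move_arm(series="5 0 3 0 0 0;10 0 7 0 0 0;14 0 11 0 0 0;14 0 11 0 0 0;14 0 11 0 0 0")

```text
time: 7.5
position: [0.4674, 0.2267, 0.1374]
tool_rot: [0.601, 0.701, 0.248, -0.292]
ft_force: [-0.9, -0.4, 0.5]
grip_width: 0.0004
grip_force: 0.0
```

```bash
python3 - <<'E'
from h import *
st()
for n in("scene","wrist","top"):
    p=snap(n)
    for th in("bail_grip","basket"):
        for r in robot.tip_of(p,th)[:1]: print(n,th,np.round(r["xyz"],4),round(r["p"],2))
E
```

```text
{'time': 7.5, 'q': [-0.1664, 0.6859, 1.8866, 0.8652, 1.0771, -0.947], 'position': [0.4674, 0.2267, 0.1374], 'tool_rot': [0.6013, 0.7013, 0.2477, -0.2919], 'ft_force': [-0.9392, -0.3886, 0.4936], 'grip_width': 0.0004, 'grip_force': 0.0}
scene bail_grip [0.4657 0.2488 0.1387] 0.68
scene basket [ 0.4665  0.2487 -0.0018] 0.57
wrist bail_grip [0.4652 0.2487 0.1408] 0.57
top bail_grip [0.4663 0.2465 0.1403] 0.45
top basket [0.4692 0.2453 0.002 ] 0.61
```

Call:
move_arm(series="-5 0 -40 0 0 0;10 0 -80 0 0 0;50 0 -110 0 0 0;60 0 -120 0 0 0;60 0 -120 0 0 0;60 0 -120 0 0 0")

```text
time: 8.45
position: [0.4751, 0.1841, 0.2657]
tool_rot: [0.601, 0.702, 0.248, -0.29]
ft_force: [-0.2, 0.2, 0.3]
grip_width: 0.0004
grip_force: 0.0
```

```bash
python3 - <<'E'
from h import *
o=st()
p=np.array(o["position"])
go(p+[0,0,0.03],rot(9))
Rt=R.from_quat(o["tool_rot"])
w=(Rt.inv()*rot(9)).as_rotvec()
Rm=Rt*R.from_rotvec(w/2)
go(p+[0,0,.03],Rm); go((.466,.2475,.243),rot(9),p+[0,0,.03],Rm)
E
```

```text
{'time': 8.45, 'q': [-0.248, 0.4589, 1.791, 0.7308, 1.3385, -0.7441], 'position': [0.4751, 0.1841, 0.2657], 'tool_rot': [0.6013, 0.7019, 0.2485, -0.2899], 'ft_force': [-0.1759, 0.2413, 0.3112], 'grip_width': 0.0004, 'grip_force': 0.0}
MOVE [ 21.2   0.  -21.3] [-35.  -35.1  84.8] rows>= 0.7194244604316538 13.719727876920656
MOVE [ 21.2   0.  -21.3] [-17.5 -17.6  42.4] rows>= 0.7194244604316538 6.859863938460328
MOVE [ 19.8 -35.5  72.3] [-17.5 -17.6  42.4] rows>= 1.9893111068586844 6.859863938460324
```

Call:
move_arm(series="21 0 -21 -17.5 -17.6 42.4;21 0 -21 -17.5 -17.6 42.4;21 0 -21 -17.5 -17.6 42.4;21 0 -21 -17.5 -17.6 42.4;21 0 -21 -17.5 -17.6 42.4;21 0 -21 -17.5 -17.6 42.4;21 0 -21 -17.5 -17.6 42.4;21 0 -21 -17.5 -17.6 42.4", jaw=1)

```text
time: 9.12
position: [0.4734, 0.1856, 0.2935]
tool_rot: [0.879, 0.429, 0.134, -0.161]
ft_force: [0.4, 0.3, -0.0]
grip_width: 0.0459
grip_force: 0.0
```

Call:
move_arm(series="20 -35 72 -17.5 -17.6 42.4;20 -35 72 -17.5 -17.6 42.4;20 -35 72 -17.5 -17.6 42.4;20 -35 72 -17.5 -17.6 42.4;20 -35 72 -17.5 -17.6 42.4;20 -35 72 -17.5 -17.6 42.4;20 -35 72 -17.5 -17.6 42.4;20 -35 72 -17.5 -17.6 42.4")

```text
time: 9.78
position: [0.4655, 0.2478, 0.2403]
tool_rot: [0.997, 0.078, -0.005, 0.0]
ft_force: [0.8, -0.5, -0.3]
grip_width: 0.0865
grip_force: 0.0
```

```bash
python3 - <<'E'
from h import *
st()
for n in("scene","wrist","top"):
    p=snap(n,"w3.png" if n=="wrist" else None)
    for th in("bail_grip","bail","basket"):
        for r in robot.tip_of(p,th)[:1]: print(n,th,np.round(r["xyz"],4),round(r["p"],2))
go((.466,.2475,.143),rot(9))
E
```

```text
{'time': 9.7833, 'q': [0.2766, 0.4056, 1.6751, 0.0012, 1.0706, 1.69], 'position': [0.4655, 0.2478, 0.2403], 'tool_rot': [0.9969, 0.0783, -0.0048, 0.0004], 'ft_force': [0.7686, -0.5092, -0.3333], 'grip_width': 0.0865, 'grip_force': 0.0}
scene bail [0.4651 0.2495 0.066 ] 0.53
scene basket [ 4.660e-01  2.494e-01 -3.000e-04] 0.91
wrist bail_grip [0.4667 0.2445 0.1407] 0.97
wrist bail [0.4702 0.2453 0.0685] 0.82
wrist basket [0.468  0.2512 0.0013] 0.86
MOVE [ 0.5  0.  99.2] [-0.1  0.2  0. ] rows>= 2.3787738481648772 0.035516350297798704
```

View pics/w3.png

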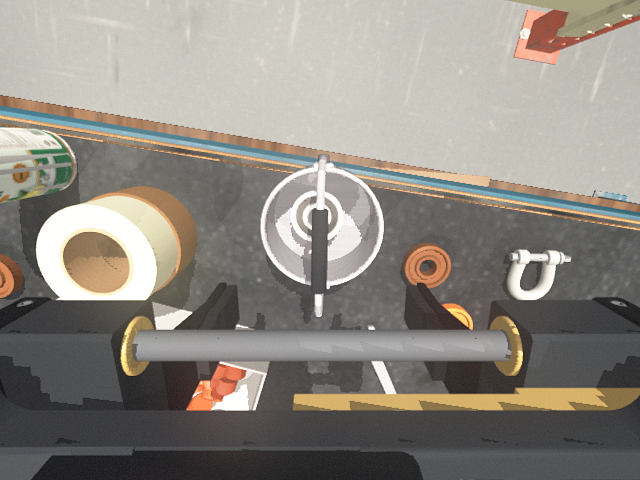

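The wrist view shows the handle upright at x≈320, rows 155–315, centred between the open fingers and parallel to tool x. I'm descending to grip it.

Call:
move_arm(series="0 1 40 0 0 0;0 1 80 0 0 0;0 1 99 0 0 0;0 1 99 0 0 0;0 1 99 0 0 0")

```text
time: 10.8
position: [0.4653, 0.2465, 0.1425]
tool_rot: [0.997, 0.078, -0.003, -0.0]
ft_force: [0.1, 0.0, 0.9]
grip_width: 0.0872
grip_force: 0.0
```

Call:
move_arm(series="0 0 0 0 0 0;0 0 0 0 0 0;0 0 0 0 0 0;0 0 0 0 0 0;0 0 0 0 0 0;0 0 0 0 0 0;0 0 0 0 0 0;0 0 0 0 0 0", jaw=0, newtons=35)

```text
time: 11.47
position: [0.4657, 0.2467, 0.1432]
tool_rot: [0.997, 0.078, -0.002, -0.001]
ft_force: [-0.3, -0.1, 0.3]
grip_width: 0.0415
grip_force: 0.0
```

Call:
move_arm(series="0 0 0 0 0 0;0 0 0 0 0 0;0 0 0 0 0 0;0 0 0 0 0 0")

```text
time: 11.8
position: [0.4657, 0.2467, 0.143]
tool_rot: [0.997, 0.078, -0.002, -0.001]
ft_force: [0.1, 0.2, 0.6]
grip_width: 0.0152
grip_force: 0.2
```

Call:
move_arm(series="0 0 0 0 0 0;0 0 0 0 0 0;0 0 0 0 0 0;0 0 -3 0 0 0;0 0 -8 0 0 0;0 0 -14 0 0 0;0 0 -20 0 0 0;0 0 -20 0 0 0")

```text
time: 12.47
position: [0.4665, 0.2469, 0.1643]
tool_rot: [0.997, 0.079, -0.001, -0.001]
ft_force: [0.2, 1.4, -5.9]
grip_width: 0.0107
grip_force: 35.0
```

```bash
python3 - <<'E'
from h import *
st()
for n in("scene","top"):
    p=snap(n)
    for th in("bail_grip","bail","basket"):
        for r in robot.tip_of(p,th)[:1]: print(n,th,np.round(r["xyz"],4),round(r["p"],2))
E
```

```text
{'time': 12.4667, 'q': [0.2738, 0.5135, 1.753, 0.0025, 0.8771, 1.6858], 'position': [0.4665, 0.2469, 0.1643], 'tool_rot': [0.9969, 0.0785, -0.0011, -0.0008], 'ft_force': [0.1515, 1.4136, -5.9444], 'grip_width': 0.0107, 'grip_force': 34.9773}
scene bail_grip [0.4662 0.2479 0.1602] 0.65
scene bail [ 0.4124 -0.2518  0.0375] 0.66
scene basket [0.4687 0.2482 0.0194] 0.58
```

Call:
move_arm(series="0 0 -8 0 0 0;0 0 -20 0 0 0;0 0 -34 0 0 0;0 0 -48 0 0 0;0 0 -62 0 0 0;0 0 -74 0 0 0;0 0 -80 0 0 0;0 0 -80 0 0 0")

```text
time: 13.53
position: [0.467, 0.2469, 0.2449]
tool_rot: [0.997, 0.078, -0.0, -0.001]
ft_force: [1.3, 0.2, -6.4]
grip_width: 0.0106
grip_force: 35.0
```

```bash
python3 - <<'E'
from h import *
o=st()
go((.41,-.251,.245),rot(10.5))
E
```

```text
{'time': 13.5333, 'q': [0.2736, 0.3974, 1.6739, 0.0022, 1.0706, 1.6861], 'position': [0.467, 0.2469, 0.2449], 'tool_rot': [0.9969, 0.0785, -0.0003, -0.0009], 'ft_force': [1.2661, 0.2203, -6.3547], 'grip_width': 0.0106, 'grip_force': 34.9797}
MOVE [-134.3  482.9   -1. ] [-0.1  0.  -1.5] rows>= 12.018584095711295 0.20946147897899384
```

Call:
move_arm(series="-1 5 0 0 0 0;-4 15 0 0 0 0;-8 30 0 0 0 0;-13 48 0 0 0 0;-19 67 0 0 0 0;-24 87 0 0 0 0;-30 107 0 0 0 0;-35 127 0 0 0 0")

```text
time: 14.2
position: [0.45, 0.114, 0.2421]
tool_rot: [0.997, 0.078, -0.004, -0.0]
ft_force: [0.1, 0.6, -5.8]
grip_width: 0.0107
grip_force: 35.0
```

Call:
move_arm(series="-6 20 0 0 0 0;-11 40 0 0 0 0;-17 60 0 0 0 0;-22 80 0 0 0 0;-28 100 0 0 0 0;-33 120 0 0 0 0;-39 140 0 0 0 0;-45 160 0 0 0 0")

```text
time: 14.87
position: [0.4306, -0.0508, 0.2422]
tool_rot: [0.997, 0.078, -0.003, -0.001]
ft_force: [0.1, 0.8, -5.8]
grip_width: 0.0105
grip_force: 35.0
```

Call:
move_arm(series="-6 20 0 0 0 0;-11 40 0 0 0 0;-17 60 0 0 0 0;-22 80 0 0 0 0;-27 98 0 0 0 0;-32 115 0 0 0 0;-36 131 0 0 0 0;-40 145 0 0 0 0")

```text
time: 15.53
position: [0.4137, -0.2002, 0.2421]
tool_rot: [0.997, 0.078, -0.003, -0.001]
ft_force: [0.1, 0.2, -6.5]
grip_width: 0.0109
grip_force: 35.0
```

```bash
python3 - <<'E'
from h import *
st()
go((.41,-.251,.245),rot(10.5))
E
```

```text
{'time': 15.5333, 'q': [-0.6926, 0.3122, 1.8315, -0.0036, 1.004, 0.7241], 'position': [0.4137, -0.2002, 0.2421], 'tool_rot': [0.9969, 0.078, -0.0032, -0.001], 'ft_force': [0.1085, 0.1972, -6.5434], 'grip_width': 0.0109, 'grip_force': 34.9808}
MOVE [-11.6  49.6  -2.9] [-0.1  0.4 -1.6] rows>= 1.22460435689244 0.22393617414353925
```

Call:
move_arm(series="-4 12 0 0 0 -1;-7 24 0 0 0 -1.5;-10 34 0 0 0 -1.5;-12 42 0 0 0 -1.5;-13 47 0 0 0 -1.5;-14 50 0 0 0 -1.5;-14 50 0 0 0 -1.5;-14 50 0 0 0 -1.5")

```text
time: 16.2
position: [0.409, -0.2499, 0.2428]
tool_rot: [0.996, 0.091, -0.002, -0.001]
ft_force: [1.0, 0.6, -5.8]
grip_width: 0.0111
grip_force: 35.0
```

```bash
python3 - <<'E'
from h import *
st()
ims=[]
for n in("scene","top","wrist"):
    p=robot.camera(n); b=proj(p,[.41,-.251,.12]).astype(int) if n!="wrist" else np.array([320,240])
    h=70 if n!="wrist" else 200
    y0=max(0,b[1]-h); x0=max(0,b[0]-h); c=p["img"][y0:y0+2*h,x0:x0+2*h,::-1]; ims.append(cv2.resize(c,(266,400) if 0 else (266,266))); print(n,x0,y0)
    for th in("bail_grip","bail","basket","cup_floor","spinner_base"):
        for r in robot.tip_of(p,th)[:1]: print(n,th,np.round(r["xyz"],4),round(r["p"],2),proj(p,r["xyz"]).round())
cv2.imwrite("pics/c4.png",np.hstack(ims))
E
```

```text
{'time': 16.2, 'q': [-0.7808, 0.337, 1.787, -0.0027, 1.0223, 0.6082], 'position': [0.409, -0.2499, 0.2428], 'tool_rot': [0.9958, 0.0915, -0.0024, -0.001], 'ft_force': [0.9791, 0.553, -5.8015], 'grip_width': 0.0111, 'grip_force': 34.9795}
scene 356 99
scene bail_grip [ 0.4081 -0.2495  0.2399] 0.64 [432. 140.]
scene basket [ 0.4104 -0.2498  0.0993] 0.95 [425. 174.]
scene cup_floor [ 0.4132 -0.2525  0.0337] 0.67 [422. 188.]
scene spinner_base [ 0.4084 -0.2469 -0.0009] 0.6 [420. 197.]
top 398 170
wrist 120 40
wrist bail_grip [ 0.4096 -0.2483  0.24  ] 0.66 [318. 318.]
wrist bail [ 0.4096 -0.2529  0.1682] 0.81 [326. 265.]
wrist basket [ 0.4106 -0.2479  0.1009] 0.76 [319. 235.]
```

View pics/c4.png

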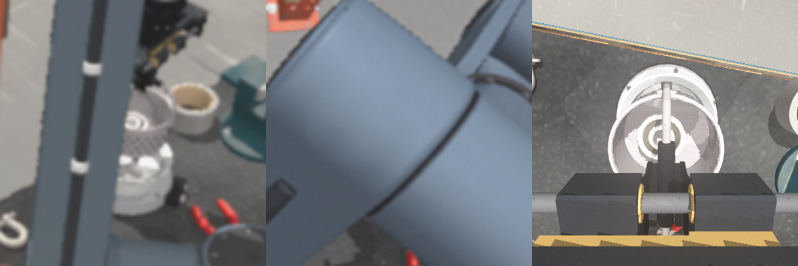

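Call:
move_arm(series="0 1 5 0 0 0;0 1 11 0 0 0;0 1 17 0 0 0;0 1 23 0 0 0;0 1 28 0 0 0;0 1 32 0 0 0;0 1 35 0 0 0;0 1 35 0 0 0")

```text
time: 17.77
position: [0.4089, -0.2511, 0.2072]
tool_rot: [0.996, 0.091, -0.003, -0.001]
ft_force: [0.1, 0.5, -5.8]
grip_width: 0.0113
grip_force: 35.0
```

Call:
move_arm(series="0 0 2 0 0 0;0 0 4 0 0 0;0 0 6 0 0 0;0 0 8 0 0 0;0 0 10 0 0 0;0 0 12 0 0 0;0 0 12 0 0 0")

```text
time: 18.35
position: [0.409, -0.2512, 0.1956]
tool_rot: [0.996, 0.091, -0.002, -0.001]
ft_force: [-0.1, 0.4, -5.1]
grip_width: 0.011
grip_force: 35.0
```

Call:
move_arm(series="0 0 2 0 0 0;0 0 4 0 0 0;0 0 6 0 0 0;0 0 8 0 0 0;0 0 8 0 0 0;0 0 8 0 0 0")

```text
time: 18.85
position: [0.409, -0.2513, 0.1878]
tool_rot: [0.996, 0.092, -0.002, -0.001]
ft_force: [-0.2, -0.1, -6.1]
grip_width: 0.0108
grip_force: 35.0
```

Call:
move_arm(series="0 0 1.5 0 0 0;0 0 3 0 0 0;0 0 4 0 0 0;0 0 4 0 0 0;0 0 4 0 0 0")

```text
time: 19.27
position: [0.4091, -0.2513, 0.1838]
tool_rot: [0.996, 0.091, -0.002, -0.001]
ft_force: [-1.0, -0.0, -6.3]
grip_width: 0.011
grip_force: 35.0
```

Call:
move_arm(series="0 0 1.5 0 0 0;0 0 3 0 0 0;0 0 4 0 0 0;0 0 4 0 0 0;0 0 4 0 0 0")

```text
time: 19.68
position: [0.409, -0.2513, 0.1798]
tool_rot: [0.996, 0.091, -0.002, -0.001]
ft_force: [0.0, -0.2, -6.0]
grip_width: 0.011
grip_force: 35.0
```

Call:
move_arm(series="0 0 1 0 0 0;0 0 2 0 0 0;0 0 3 0 0 0;0 0 3 0 0 0;0 0 3 0 0 0")

```text
time: 20.1
position: [0.4092, -0.2516, 0.1771]
tool_rot: [0.996, 0.092, -0.002, -0.0]
ft_force: [-0.7, -0.6, -3.4]
grip_width: 0.0112
grip_force: 35.0
```

Call:
move_arm(series="0 0 0.5 0 0 0;0 0 1 0 0 0;0 0 1.5 0 0 0;0 0 1.5 0 0 0;0 0 1.5 0 0 0")

```text
time: 20.52
position: [0.4093, -0.2521, 0.1769]
tool_rot: [0.996, 0.092, -0.002, 0.0]
ft_force: [-3.5, 0.4, 9.1]
grip_width: 0.0109
grip_force: 35.0
```

```bash
python3 - <<'E'
from h import *
st()
for n in("scene","wrist"):
    p=snap(n,"w5.png" if n=="wrist" else None)
    for th in("bail_grip","bail","basket","cup_floor","clevis"):
        for r in robot.tip_of(p,th)[:1]: print(n,th,np.round(r["xyz"],4),round(r["p"],2),proj(p,r["xyz"]).round())
E
```

```text
{'time': 20.5167, 'q': [-0.7829, 0.4415, 1.8555, -0.0046, 0.8462, 0.6073], 'position': [0.4093, -0.2521, 0.1769], 'tool_rot': [0.9958, 0.0917, -0.0018, 0.0005], 'ft_force': [-3.4893, 0.4385, 9.0573], 'grip_width': 0.0109, 'grip_force': 35.0153}
scene bail_grip [ 0.4071 -0.2535  0.1728] 0.55 [430. 157.]
scene basket [ 0.4105 -0.2498  0.0361] 0.77 [422. 188.]
scene cup_floor [ 0.4101 -0.2491  0.0318] 0.62 [422. 189.]
scene clevis [ 4.321e-01 -4.700e-03 -2.000e-04] 0.7 [361. 224.]
wrist bail_grip [ 0.4086 -0.2538  0.1757] 0.68 [325. 323.]
wrist bail [ 0.4092 -0.2559  0.1003] 0.62 [327. 265.]
wrist basket [ 0.4055 -0.2489  0.0328] 0.64 [317. 240.]
wrist clevis [ 0.4338 -0.0146  0.0019] 0.84 [ 64. 154.]
```

View pics/w5.png

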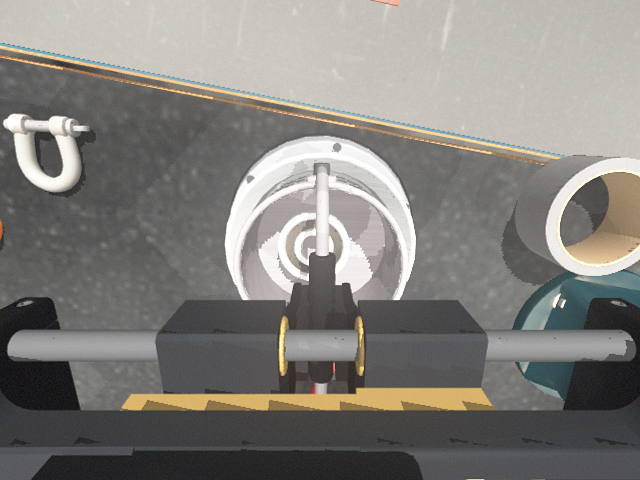

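The basket stands in the cup at about (320,240) with both bearings visible, and the TCP height puts its underside at 34 mm, the floor level. I'll wiggle it lightly to confirm it is seated, then release.

Call:
move_arm(series="0 0 -1 0 0 2;0 0 -1 0 0 4;0 0 -1 0 0 1;0 0 -1 0 0 -2;0 0 -1 0 0 -4;0 0 -1 0 0 -1;0 0 -1 0 0 0;0 0 -1 0 0 0")

```text
time: 21.78
position: [0.4097, -0.2517, 0.177]
tool_rot: [0.996, 0.092, -0.002, 0.0]
ft_force: [-1.7, 0.5, 2.7]
grip_width: 0.0108
grip_force: 35.0
```

Call:
move_arm(series="0 0 0 0 0 0;0 0 0 0 0 0;0 0 0 0 0 0;0 0 0 0 0 0;0 0 0 0 0 0;0 0 0 0 0 0", jaw=0.6)

```text
time: 22.28
position: [0.409, -0.2513, 0.1763]
tool_rot: [0.996, 0.092, -0.002, -0.001]
ft_force: [-0.4, 0.2, -0.0]
grip_width: 0.0432
grip_force: 0.0
```

Call:
move_arm(series="0 0 0 0 0 0;0 0 0 0 0 0;0 0 -5 0 0 0;0 0 -15 0 0 0;0 0 -35 0 0 0;0 0 -60 0 0 0;0 0 -90 0 0 0;0 0 -90 0 0 0")

```text
time: 22.95
position: [0.412, -0.2537, 0.2717]
tool_rot: [0.996, 0.092, 0.002, 0.004]
ft_force: [0.4, -0.1, -0.3]
grip_width: 0.0524
grip_force: 0.0
```

```bash
python3 - <<'E'
from h import *
st()
for n in("scene","wrist"):
    p=snap(n,"w6.png" if n=="wrist" else None)
    for th in("bail_grip","bail","basket","cup_floor","clevis","bearing_b"):
        for r in robot.tip_of(p,th)[:1]: print(n,th,np.round(r["xyz"],4),round(r["p"],2),proj(p,r["xyz"]).round())
E
```

```text
{'time': 22.95, 'q': [-0.7818, 0.2988, 1.7482, -0.0028, 1.087, 0.6068], 'position': [0.412, -0.2537, 0.2717], 'tool_rot': [0.9958, 0.0916, 0.0015, 0.0037], 'ft_force': [0.4427, -0.1131, -0.2582], 'grip_width': 0.0524, 'grip_force': 0.0}
scene bail_grip [ 0.4104 -0.2521  0.1697] 0.39 [429. 157.]
scene basket [ 0.4115 -0.2496  0.0338] 0.96 [422. 189.]
scene cup_floor [ 0.4084 -0.2503  0.0319] 0.77 [423. 189.]
scene clevis [ 0.4334 -0.0062 -0.0023] 0.47 [361. 224.]
scene bearing_b [0.4267 0.1178 0.0016] 0.77 [332. 241.]
wrist bail_grip [ 0.4102 -0.2524  0.177 ] 0.78 [325. 257.]
wrist bail [ 0.4125 -0.2555  0.102 ] 0.86 [328. 228.]
wrist basket [ 0.411  -0.2502  0.0336] 0.56 [322. 213.]
wrist cup_floor [ 0.4133 -0.2462  0.0496] 0.43 [319. 213.]
wrist clevis [ 4.326e-01 -1.280e-02  2.000e-04] 0.72 [121. 151.]
wrist bearing_b [4.262e-01 1.167e-01 4.000e-04] 0.76 [  5. 135.]
```

View pics/w6.png

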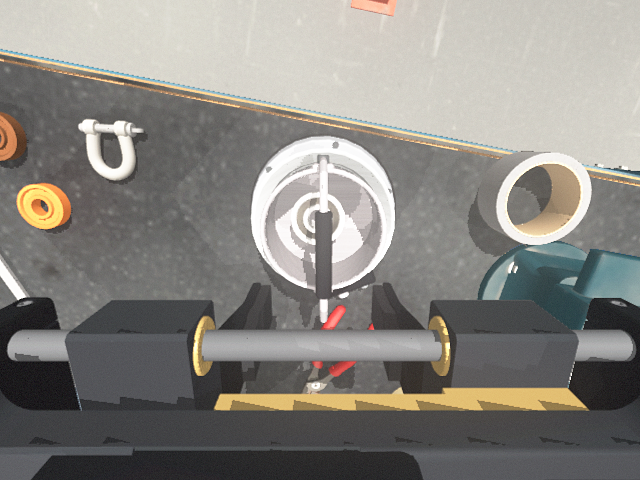

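The basket is seated in the cup at (323,213) with its underside at about 34 mm, and both bearings are stacked inside. The shackle at (110,150) hasn't moved, and the gripper is clear. I'm handing in.

```bash
python3 -c "
from rig import robot
print(robot.hand_in())"
```

```text
the job is handed in; nothing more can be done
None
```

I handed the job in: the basket sits home in the cup on its cross (underside measured at about 34 mm, the cup floor's height) with both bearings inside, the gripper clear and the shackle unmoved; the hand-in call returned no verdict.

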